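Clamp the sharpening stone in its pump-trigger holder

TASK

Lay the large sharpening stone flat and lengthwise on the black rubber bed of the holder, between the end stop and the jaw, and let go of it. Then bring the jaw up only by pumping the holder's trigger, over and over, until the stone is pressed against the end stop and the jaw's sprung pad is pushed about half way in; never let the pad go all the way in, or the stone cracks. The holder grips only while the trigger is held, so finish while still holding the trigger with that pressure, touching neither stone nor jaw, and leave the other things where they are.

Things in the scene. Friction and masses are not known exactly. Their poses are not given: they have to be found in the camera images.
- holder: Stone holder: a bar clamp lying flat, fixed to the counter. Origin on the counter, z up, +y = the way the jaw advances. In its frame (mm): black housing x -88..22, y -165..-75, 60 high; then the jaw; then the bed; last the end stop. Base plate 50 wide, 10 thick. Fixed handle sticks out towards the robot: x -180..-84, y -166..-150, z 16..54.
- bed (a point): Point on the top of the rubber bed (20 mm above the counter, 36 wide in x, y 32..168) below the stone's middle when the stone is against the end stop: (0, 105, 20) mm in the holder's frame, same axes. Room from stop to waiting pad: 162 to 192 mm. A stone laid short of the stop is slid there by the jaw; centred, it overhangs 7 mm each side, free for fingers.
- stop (a point): Middle of the end stop's inner face: (0, 170, 33) mm in the holder's frame. Aluminium block, 56 mm wide, 16 thick, top 44 mm above the counter.
- stone: The large sharpening stone: a grey block 50 (its x) x 130 (its y) x 25 mm (its z), about 0.37 kg, origin at the centre of its underside. It starts flat on the counter on the robot's side of the bed.
- trigger (a joint): Trigger angle, rad: 0 released (sprung back), 0.5 fully squeezed. Dark steel paddle 12 mm thick, z 18..54 mm, reaching 97 mm towards the robot from its upright pivot at (-70, -115) mm in the holder's frame. Squeezing swings its free end in the holder's -y, towards the fixed handle: push its +y face with shut fingers (free space there), or squeeze it against the handle.
- trigger_face (a point): On the trigger's +y face (the one to push), 70 mm from the pivot, 36 mm above the counter. Released it is at about (-136, -92) mm in the holder's frame, fully squeezed at (-139, -126). A full stroke is 35 mm here and takes 2 to 4 N for the spring plus about 0.6 of the jaw's force.
- jaw (a joint): Jaw travel along the holder's +y, m, 0 to 0.08; starts at 0 to 0.03. Squeezing the trigger drives it by a ratchet with 8 mm teeth: 40 mm per rad, about 16 mm net per full pump; up to 8 mm of a squeeze can be idle until a tooth catches. On release the jaw stays by about 3 N of friction; nothing locks it: it presses hard only while the trigger is held.
- pad (a joint): How far the sprung rubber pad on the jaw's front is pushed in, m: 0 free, 0.018 bottomed (the visible gap between pad and jaw block closes from 18 mm). Spring 1.5 N per mm. About 0.008 is wanted; up to 0.0035 can show while the jaw only slides the stone along the bed.
- jaw_face (a point): Centre of the pad's front face (44 wide, 22 mm high), which meets the end of the stone; at y = -22 mm + jaw - pad in the holder's frame, 33 mm above the counter. The jaw block behind it is 46 mm wide, top at 47 mm.
- slip: a smaller thin grey slip stone, 30 x 90 x 12 mm, lying flat behind the holder. Not part of the job; origin at its underside.
- sauce: an amber sauce bottle, 56 mm across, about 170 mm tall, left of the end stop. Not part of the job; origin at its underside.
- jar: a clear jar with a white cap, 64 mm across, 85 mm tall, behind the holder. Not part of the job; origin at its underside.
- mug: a black mug, 76 mm across, 85 mm tall, right of the holder. Not part of the job; origin at its underside.
- shaker: a small steel shaker, 44 mm across, 75 mm tall, left of the stone. Not part of the job; origin at its underside.

How it is judged:
On the way, in this order (a step that is already met when the one before it is completed fails the run):
1. the stone lies on the bed, let go, the jaw's pad still free (z of stone in the frame of holder between 0.016 and 0.025 m and x of stone in the frame of holder between -0.012 and 0.012 m and angle between the y axis of stone and the y axis of holder, either way round below 0.15 rad and angle between stone's own z axis and vertical below 0.1 rad and contact force between the fingers and stone below 0.3 N and linear speed of stone below 0.03 m/s and value of joint pad below 0.002 m), for 0.2 s.
2. the stone is pressed between jaw and end stop by the trigger (value of joint pad above 0.0035 m and y of stone in the frame of bed above -0.004 m and contact force between the fingers and trigger above 1 N), for 0.2 s.
At the end, for the whole second after the job is handed in: Stone flat on the bed (12 mm off centre, 0.15 rad, within 4 mm of the end stop), untouched by the fingers; pad in by 5 to 12 mm, pressing it with over 5 N, while the fingers still press the trigger (over 1.5 N) and nothing of the robot touches the jaw; at rest (z of stone in the frame of holder between 0.016 and 0.025 m and x of stone in the frame of holder between -0.012 and 0.012 m and angle between the y axis of stone and the y axis of holder, either way round below 0.15 rad and angle between stone's own z axis and vertical below 0.1 rad and contact force between the fingers and stone below 0.3 N and y of stone in the frame of bed above -0.004 m and value of joint pad between 0.005 and 0.012 m and contact force between pad and stone above 5 N and contact force between the fingers and trigger above 1.5 N and contact force between each of the arm, the fingers and jaw below 0.5 N and contact force between the arm and stone below 0.5 N and linear speed of stone below 0.02 m/s); the arm keeps its last pose, push and grip.
It fails at once if the pad is pushed in more than 15 mm of its 18: the stone cracks (value of joint pad above 0.015 m).
It fails at once if the robot pushes the jaw or its pad directly instead of pumping the trigger (contact force between any of the arm, the fingers and jaw above 3 N).
It fails at once if another thing is displaced by more than 40 mm (distance of any of slip, sauce, jar, mug, shaker from where it was at the start of the episode above 0.04 m).
It also fails if it takes over 72 s, if anything falls off the work surface, if the arm or the gripper's body presses on something with over 40 N, if the wrist force passes 120 N, or if a joint passes its speed limit or range.

ROBOT

A 6-joint arm with a two-finger parallel gripper is mounted at the origin on the work surface. World frame = base frame: x ahead of the robot, y to its left, z up, the work surface at z = 0. Lengths are in m, angles in rad, forces in N, time in s.
With the tool pointing down it reaches from about 0.35 to 0.85 m from the base axis. Payload 8.1 kg.
Tool frame: the origin (TCP) lies on the centre line of the jaws, within the pads' length; the fingertips stand 11 mm ahead of it and the grasp point (between the pads) lies 8 mm behind it; z points along the fingers, y is the line along which they close (so a half turn about z gives the same grasp; the last joint's range is limited). The gripper opens to 85 mm and grips with 20 to 120 N. Pads are 22 mm wide; open, the fingers measure 114 mm over their backs; the gripper's body (76 mm by 85 mm) begins 54 mm behind the grasp point. The pads swing forward as they close: fully open they stand 13 mm farther back than shut.
Start: joints at [1.071, 0.13, 1.488, -0, 1.523, -0.085], TCP at [0.242, 0.549, 0.242] pointing down, gripper open.
Joint ranges: [-2.96, 2.96], [-0.89, 2.26], [0.02, 2.5], [-1.34, 4.48], [0, 2.73], [-2.66, 2.66]. Speed limits (rad/s): [2.39, 2.39, 2.79, 3.14, 3.14, 3.14].

INTERFACE

Orientations are given as a unit quaternion [w, x, y, z].
In Python, from cell import ctrl, imaging gives the robot as it stands. The module is installed in compiled form; this text tells all that it offers.
- The arm moves only by the shell command python3 -m creep 'ROWS' [OPENING] [FORCE]. ROWS is text: rows parted by semicolons, each of 6 numbers parted by spaces: the shift along the tool's x, y, z scaled (see below), then the turn, a rotation vector about the tool's x, y, z scaled (see below). A call has 1 to 12 rows; each row shifts and turns the commanded pose from where the row before left it, along the tool's axes as they then stand; what a row does not reach is not made up. The controller multiplies each number of a shift by 50 cm and each number of a turn by 1.5 rad. A row lasts 1/10 s, in which the tool goes at most 50 mm and 8.59 degrees, less where a joint would pass 70% of its speed; a pose out of reach is approached as far as the arm can. A call with a number of a shift or a turn outside -1 to 1 is refused whole. A call with a gripper value outside its range is refused whole. OPENING is the opening, from 0 (shut) to 1 (fully open), set as the call begins (- or left out, the last holds). The fingers move at their own pace and stop on an object; FORCE is the grip in N (left out, the last holds). Time passes only in rows, so rows that do not move let the fingers close. It gives the time, the measured TCP pose, the force, the opening and the grip force at its end, in the units of the state.
- ctrl.read_state(): the state, without advancing time (a new reading comes with each control period).
- imaging.camera(name): name is "scene" or "top" or "wrist"; returns the picture (384x512x3 uint8, red, green, blue); there is no depth.
- imaging.calibration(name): a dict with "intrinsics" (3x3 intrinsics, pixels), "camera_from_world" (4x4, takes a point from world to camera coordinates). Camera axes: x right, y down, z forward; pixel columns grow to the right and rows downward; lengths in m; the calibration is good to about 2 mm. A picture is of the moment at which its call begins: read the wrist's pose just before it. calibration takes no time and is no camera call; for the wrist camera it gives the pose at the moment of the call.
- ctrl.close_job(): hands the job in; it is judged then, once.
The state is a dict: "clock": time; "q": joint angles; "joint_vel": joint speeds; "tau": joint torques, N m; "eef_pos": TCP position; "ee_rot": TCP orientation; "ft_force": force on the tool from outside, world axes, zero at the start; "wrist_torque": the same for the moment, N m; "gripper_width": finger opening in m; "gripper_force": force on a finger pad.
Only numpy, scipy, OpenCV 4.12 (cv2) and the standard library are available. Lean on these libraries where they do the work, as an engineer would, in place of code of your own. Each camera call takes 0.05 s, during which the arm holds its last target. There are 200 camera calls.

## Working session

There is one attempt and no reset: what is moved stays moved. The work goes in short steps, Python scripts to look and compute and a shell command to move; the robot and the scene stay as the last step left them, time stands still between calls to the robot, and variables do not carry over. Pictures are saved under pics/ and viewed, at most 10 in all, crops included, and the job is handed in when it is done.

```bash
mkdir -p pics; ls; python3 - <<'E'
from cell import ctrl, imaging
import cv2,numpy as np
s=ctrl.read_state(); print({k:np.round(v,3).tolist() for k,v in s.items()})
for n in("top","scene"):
    im=imaging.camera(n); cv2.imwrite(f"pics/{n}0.png",im[:,:,::-1]); c=imaging.calibration(n); print(n,np.round(c["intrinsics"],1).tolist(),np.round(c["camera_from_world"],3).tolist())
E
```

```text
pics
{'clock': 0.0, 'q': [1.071, 0.131, 1.489, -0.0, 1.523, -0.085], 'joint_vel': [0.001, 0.0, -0.003, 0.001, -0.002, -0.001], 'tau': [-0.002, -56.943, -50.054, -0.0, 0.016, 0.0], 'eef_pos': [0.242, 0.549, 0.241], 'ee_rot': [-0.0, 0.206, 0.979, -0.001], 'ft_force': [1.133, 0.197, -0.216], 'wrist_torque': [0.002, -0.03, -0.02], 'gripper_force': 0.0, 'gripper_width': 0.085}
top [[368.7, 0.0, 261.2], [0.0, 368.7, 193.0], [0.0, 0.0, 1.0]] [[0.145, -0.989, -0.002, -0.092], [-0.968, -0.141, -0.207, 0.65], [0.204, 0.032, -0.978, 0.917], [0.0, 0.0, 0.0, 1.0]]
scene [[405.2, 0.0, 256.6], [0.0, 405.2, 194.8], [0.0, 0.0, 1.0]] [[-0.868, 0.496, 0.022, 0.545], [0.288, 0.539, -0.791, -0.147], [-0.404, -0.68, -0.611, 1.195], [0.0, 0.0, 0.0, 1.0]]
```

View pics/top0.png

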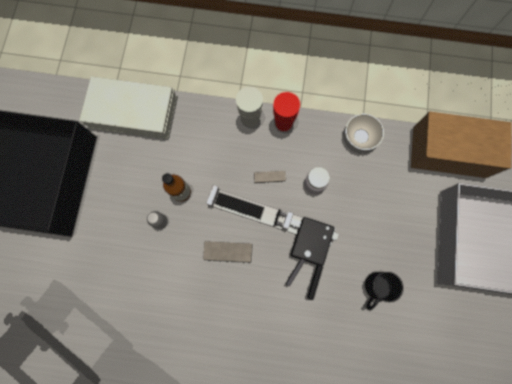

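View pics/scene0.png

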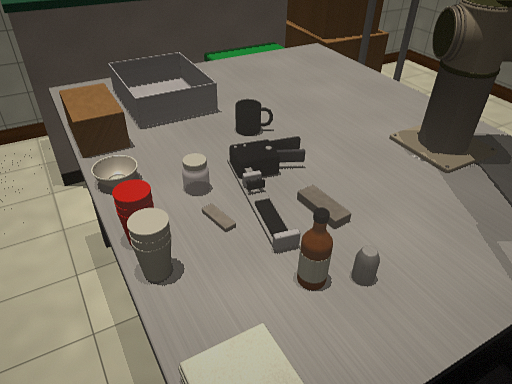

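The top view shows the stone at about (228,252), the bed at (240,207) with the stop at (213,197), the housing at (313,240), and the trigger (297,270) and handle (316,280). The sauce bottle is at (178,188), the shaker at (156,219) and the jar at (318,180). The scene view agrees with this.

```bash
cat > h.py <<'E'
import cv2,numpy as np
from cell import ctrl,imaging
def ray(c,uv,z):
    K=c["intrinsics"];T=c["camera_from_world"];R=T[:3,:3];o=-R.T@T[:3,3]
    uv=np.atleast_2d(np.array(uv,float)); d=np.c_[uv,np.ones(len(uv))]@np.linalg.inv(K).T@R
    return (o+d*((z-o[2])/d[:,2])[:,None])[:,:2]
def proj(c,p):
    T=c["camera_from_world"];p=np.atleast_2d(p)@T[:3,:3].T+T[:3,3];p=p@c["intrinsics"].T;return p[:,:2]/p[:,2:]
def blob(m,near):
    n,l,s,ce=cv2.connectedComponentsWithStats(m.astype(np.uint8))
    k=1+np.argmin([np.hypot(*(ce[i]-near))+(1e4 if s[i,4]<30 else 0) for i in range(1,n)])
    ys,xs=np.nonzero(l==k);return np.c_[xs,ys]
def rect(c,uv,z):
    p=ray(c,uv,z)*1000; (cx,cy),(w,h),a=cv2.minAreaRect(p.astype(np.float32))
    if w<h: w,h,a=h,w,a+90
    a=np.radians(a); a=(a)%np.pi
    return np.round([cx,cy,w,h],1),round(a,3)   # long axis angle from world x
E
python3 - <<'E'
from h import *
c=imaging.calibration("top");im=cv2.imread("pics/top0.png").astype(int)
g=im.max(2); sat=im.max(2)-im.min(2)
for y,x in((252,228),(260,228),(235,228),(206,240),(240,313),(197,213),(270,297)): print(x,y,im[y,x])
bed=blob(g<40,(240,207));print("bed",len(bed),rect(c,bed,.02))
h=blob(g<60,(313,245));print("housing",len(h),rect(c,h,.06))
st=blob((im[:,:,2]-im[:,:,0]>8)&(g<150),(228,252));print("stone",len(st),st.min(0),st.max(0),rect(c,st,.025))
cv2.imwrite("pics/crop0.png",cv2.resize(cv2.imread("pics/top0.png")[150:310,140:350],None,fx=3.6,fy=3.6,interpolation=cv2.INTER_CUBIC))
E
```

```text
228 252 [108 120 129]
228 260 [ 97 107 113]
228 235 [147 154 159]
240 206 [32 34 34]
313 240 [69 69 70]
213 197 [171 169 170]
297 270 [82 79 83]
bed 424 (array([622.7,  62.3, 125.7,  26.7]), np.float64(1.392))
housing 401 (array([ 503.4, -136.6,  195.1,   69.7]), np.float64(0.512))
stone 1043 [202 240] [252 263] (array([491.7,  72. , 134.6,  57.2]), np.float64(1.666))
```

View pics/crop0.png

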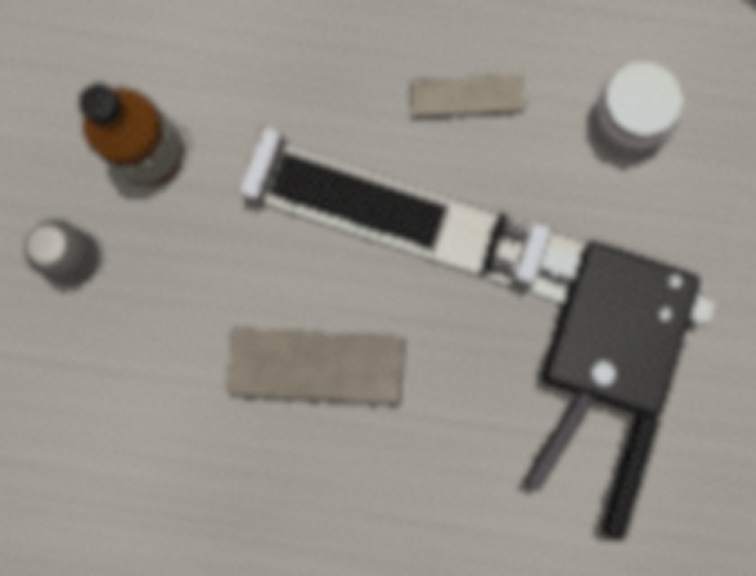

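```bash
python3 - <<'E'
from h import *
c=imaging.calibration("top")
L=[((593,242),(22,-75),60),((697,276),(22,-165),60),((658,413),(-88,-165),60),((545,380),(-88,-75),60),
((283,153),(18,168),20),((446,207),(18,32),20),((433,248),(-18,32),20),((272,193),(-18,168),20),
((268,130),(28,186),44),((283,134),(28,170),44),((256,203),(-28,170),44),((241,197),(-28,186),44)]
W=np.array([ray(c,(u/3.6+140-.36,v/3.6+150-.36),z/1000)[0] for (u,v),_,z in L])*1000;H=np.array([h for _,h,_ in L],float)
hm,wm=H.mean(0),W.mean(0);U,S,V=np.linalg.svd((H-hm).T@(W-wm));R=V.T@U.T;print(np.degrees(np.arctan2(R[1,0],R[0,0])),np.linalg.det(R))
t=wm-R@hm;print("origin",t);print(np.round(H@R.T+t-W,1).tolist())
for n,p in dict(bed=(0,105),tf=(-136,-92),stop=(0,170),piv=(-70,-115),tip=(-150,-60),handle=(-180,-158)).items():print(n,np.round(R@p+t,1))
print("pivot seen",ray(c,(603/3.6+139.6,373/3.6+149.6),.06)*1000)
s=ray(c,[(x/3.6+139.6,y/3.6+149.6) for x,y in((233,327),(404,338),(398,403),(229,395))],.025)*1000;print("stone",s.round(1).tolist(),s.mean(0))
print("jaw block front", [ (R.T@(ray(c,(x/3.6+139.6,y/3.6+149.6),.044)[0]*1000-t)).round(1).tolist() for x,y in((523,273),(536,225),(489,255),(505,215))])
np.savez("H.npz",R=R,t=t)
E
```

```text
-10.085117824151828 0.9999999999999997
origin [604.40640341 -38.14230854]
[[2.8, 3.4], [1.0, -6.7], [-5.0, -4.7], [-0.7, 0.6], [0.5, -0.4], [0.6, -2.4], [-1.9, -1.4], [-2.5, 2.8], [2.1, 4.9], [0.7, 1.0], [1.2, -0.4], [1.1, 3.4]]
bed [622.8  65.2]
tf [ 454.4 -104.9]
stop [634.2 129.2]
piv [ 515.4 -139.1]
tip [446.2 -70.9]
handle [ 399.5 -162.2]
pivot seen [[ 516.43040362 -137.85222277]]
stone [[512.3, 138.5], [522.8, 9.6], [474.6, 6.8], [462.1, 132.6]] [492.95716781  71.88170575]
jaw block front [[-16.1, -37.0], [21.5, -35.3], [-11.3, -8.8], [21.4, -10.9]]
```

```bash
python3 -m creep '-.07 -.056 0 0 0 0;-.07 -.056 0 0 0 0;-.07 -.056 0 0 0 0;-.07 -.056 0 0 0 0;-.07 -.056 0 0 0 0;-.07 -.056 0 0 0 0;-.07 -.056 0 0 0 0;-.07 -.056 0 0 0 0;-.07 -.056 0 0 0 0;-.07 -.056 0 0 0 0;-.07 -.056 0 0 0 0;-.07 -.056 0 0 0 0' 1 40
python3 -m creep '0 0 0 0 0 .0884;0 0 0 0 0 .0884;0 0 0 0 0 .0884;0 0 0 0 0 .0884;0 0 0 0 0 .0884;0 0 0 0 0 .0884;0 0 0 0 0 .0884;0 0 0 0 0 .0884;0 0 0 0 0 0;0 0 0 0 0 0'
cat >> h.py <<'E'
from scipy.spatial.transform import Rotation as Ro
def tool():
    s=ctrl.read_state();q=s["ee_rot"];R=Ro.from_quat([q[1],q[2],q[3],q[0]]).as_matrix();return s,np.array(s["eef_pos"])*1000,R
def go(x,y,z,ang):  # mm; ang = wanted world angle (deg) of tool y
    s,p,R=tool();d=R.T@(np.array([x,y,z])-p);a=np.degrees(np.arctan2(R[1,1],R[0,1]))
    print("tool y at",a.round(2),"pos",p.round(1),"shift units",(d/500).round(4),"turn z units",round(-np.radians(ang-a)/1.5,4),"F",np.round(s["ft_force"],1),"t",s["clock"])
E
python3 - <<'E'
from h import *
go(492.5,72,15,5.4)
c=imaging.calibration("wrist");im=imaging.camera("wrist");cv2.imwrite("pics/w1.png",im[:,:,::-1])
np.savez("w1.npz",**c)
E
```

```text
clock: 1.3
eef_pos: [0.4911, 0.0705, 0.2421]
ee_rot: [-0.0, 0.206, 0.979, 0.0]
ft_force: [1.1, 1.0, -0.5]
gripper_width: 0.0855
gripper_force: 0.0
clock: 2.3
eef_pos: [0.4906, 0.0724, 0.242]
ee_rot: [-0.0, 0.671, 0.741, -0.0]
ft_force: [0.3, 0.3, -0.3]
gripper_width: 0.0854
gripper_force: 0.0
tool y at 5.68 pos [490.6  72.4 242. ] shift units [-0.0011  0.004   0.454 ] turn z units 0.0033 F [ 0.3  0.3 -0.3] t 2.3
```

View pics/w1.png

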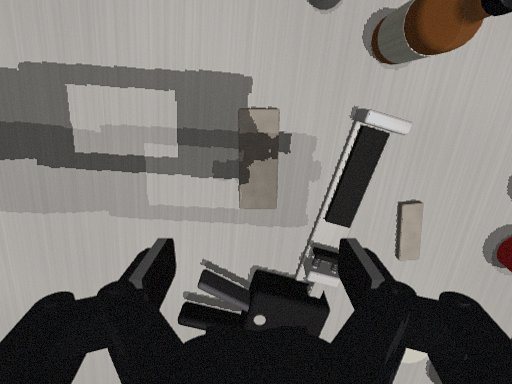

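The wrist view shows the stone with corners at about (240,108), (279,109), (277,209) and (238,207). The bed corners are at (366,125), (388,134), (350,227) and (326,218), and the stop is at the bed's upper end.

```bash
python3 - <<'E'
from h import *
c=dict(np.load("w1.npz"))
def info(p):
    # corners: a,b far end, cc,d near end
    m=p.mean(0);v=(p[0]+p[1]-p[2]-p[3])/2;print(m.round(1),np.linalg.norm(v).round(1),np.linalg.norm(p[0]-p[1]).round(1),np.degrees(np.arctan2(v[1],v[0])).round(2))
info(ray(c,[(240,108),(279,109),(277,209),(238,207)],.025)*1000)
info(ray(c,[(366,125),(388,134),(350,227),(326,218)],.02)*1000)
h=np.load("H.npz");print("bed centre from top",h["R"]@[0,100]+h["t"])
go(492.5,72,60,5)
E
```

```text
[493.   73.8] 128.4 46.8 94.73
[623.6  62.3] 131.9 30.8 79.28
bed centre from top [621.91750365  60.31256116]
tool y at 5.67 pos [490.6  72.4 242.1] shift units [-0.0011  0.0038  0.3641] turn z units 0.0078 F [-0.1  0.2  0.6] t 2.35
```

```bash
python3 -m creep '-.001 .0045 .03 0 0 .008;0 0 .06 0 0 0;0 0 .06 0 0 0;0 0 .06 0 0 0;0 0 .06 0 0 0;0 0 .06 0 0 0;0 0 .05 0 0 0;0 0 .04 0 0 0;0 0 .02 0 0 0;0 0 .013 0 0 0;0 0 0 0 0 0;0 0 0 0 0 0' 1 40
python3 -m creep '0 0 0 0 0 0;0 0 0 0 0 0;0 0 0 0 0 0;0 0 0 0 0 0;0 0 0 0 0 0;0 0 0 0 0 0;0 0 0 0 0 0;0 0 0 0 0 0' 0 40
```

```text
clock: 3.55
eef_pos: [0.4938, 0.0721, 0.0166]
ee_rot: [0.0, 0.677, 0.736, 0.0]
ft_force: [0.2, 0.6, -0.2]
gripper_width: 0.0856
gripper_force: 0.0
clock: 4.35
eef_pos: [0.4938, 0.0721, 0.0167]
ee_rot: [0.001, 0.677, 0.736, 0.001]
ft_force: [-1.2, -0.0, 5.8]
gripper_width: 0.049
gripper_force: 43.4
```

```bash
python3 -m creep '0 0 -.02 0 0 0;0 0 -.04 0 0 0;0 0 -.04 0 0 0;0 0 -.04 0 0 0;0 0 -.03 0 0 0;0 0 0 0 0 0;0 0 0 0 0 .06;0 0 0 0 0 .06;0 0 0 0 0 .06;0 0 0 0 0 0;0 0 0 0 0 0'
python3 - <<'E'
from h import *
go(622.3,57.5,102,-10.3)
E
```

```text
clock: 5.45
eef_pos: [0.4924, 0.0721, 0.1]
ee_rot: [-0.0, 0.769, 0.639, -0.001]
ft_force: [-0.3, -0.3, -3.3]
gripper_width: 0.0492
gripper_force: 42.4
tool y at -10.55 pos [492.4  72.1 100. ] shift units [ 0.0189  0.2607 -0.0044] turn z units -0.0029 F [-0.3 -0.3 -3.3] t 5.45
```

```bash
python3 -m creep '.003 .026 0 0 0 -.003;.003 .039 0 0 0 0;.003 .039 0 0 0 0;.003 .039 0 0 0 0;.003 .039 0 0 0 0;.002 .039 0 0 0 0;.002 .026 0 0 0 0;0 .013 0 0 0 0;0 0 0 0 0 0;0 0 0 0 0 0'
python3 - <<'E'
from h import *
go(622.3,57.5,40,-10.3)
c=imaging.calibration("wrist");im=imaging.camera("wrist");cv2.imwrite("pics/w2.png",im[:,:,::-1])
np.savez("w2.npz",**c)
E
```

```text
clock: 6.45
eef_pos: [0.6219, 0.0579, 0.1003]
ee_rot: [-0.0, 0.768, 0.64, -0.0]
ft_force: [-0.6, -0.2, -3.3]
gripper_width: 0.0487
gripper_force: 42.5
tool y at -10.4 pos [621.9  57.9 100.3] shift units [-0.0006  0.0011  0.1206] turn z units -0.0012 F [-0.6 -0.2 -3.3] t 6.45
```

View pics/w2.png

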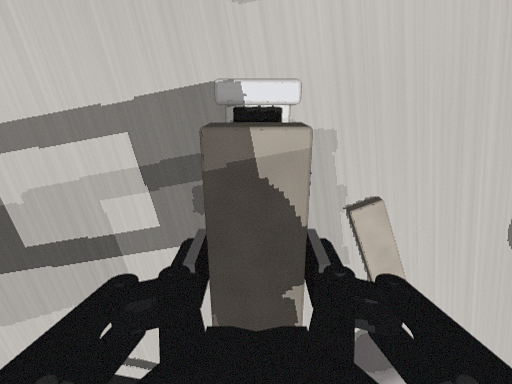

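The stone, from col 201 to 311, is centred on the bed (cols 233–283) and the stop (cols 215–301). Its far end is at row 125 and the stop's inner edge is at row 104.

```bash
python3 - <<'E'
from h import *
c=dict(np.load("w2.npz"))
a=np.radians(79.7);u=np.array([np.cos(a),np.sin(a)])
for n,uv,z in(("stop top inner",(258,104),.044),("stone top end",(256,127),.109),("stone bottom end",(256,122),.084)):
    p=ray(c,uv,z)[0]*1000;print(n,p.round(1),(p@u).round(1))
E
python3 -m creep '0 .001 .02 0 0 0;0 0 .03 0 0 0;0 0 .03 0 0 0;0 0 .02 0 0 0;0 0 .012 0 0 0;0 0 .006 0 0 0;0 0 0 0 0 0;0 0 0 0 0 0'
```

```text
stop top inner [636.1 130.4] 242.0
stone top end [633.5 122.5] 233.8
stone bottom end [633.4 122.6] 233.9
clock: 7.3
eef_pos: [0.6236, 0.0577, 0.0424]
ee_rot: [0.0, 0.769, 0.64, 0.0]
ft_force: [0.2, 0.2, -2.2]
gripper_width: 0.049
gripper_force: 42.4
```

```bash
python3 -m creep '0 -.001 .006 0 0 0;0 0 0.004 0 0 0;0 0 0 0 0 0;0 0 0 0 0 0'
python3 -m creep '0 0 .002 0 0 0;0 0 0 0 0 0;0 0 0 0 0 0'
```

```text
clock: 7.7
eef_pos: [0.6226, 0.0578, 0.0369]
ee_rot: [0.0, 0.769, 0.64, 0.0]
ft_force: [-0.5, -0.0, -3.0]
gripper_width: 0.049
gripper_force: 42.5
clock: 8.0
eef_pos: [0.6227, 0.0578, 0.0368]
ee_rot: [0.0, 0.769, 0.64, -0.0]
ft_force: [-5.0, 0.0, 5.3]
gripper_width: 0.049
gripper_force: 43.5
```

Contact is made, so I release.

```bash
python3 -m creep '0 0 0 0 0 0;0 0 0 0 0 0;0 0 0 0 0 0;0 0 0 0 0 0;0 0 0 0 0 0;0 0 0 0 0 0' .85
python3 -m creep '0 0 -.02 0 0 0;0 0 -.04 0 0 0;0 0 -.05 0 0 0;0 0 -.06 0 0 0;0 0 -.05 0 0 0;0 0 -.03 0 0 0;0 0 0 0 0 0;0 0 0 0 0 0'
python3 - <<'E'
from h import *
a=np.radians(79.7);Y=np.array([np.cos(a),np.sin(a)]);X=np.array([Y[1],-Y[0]])
O=np.array([622.8,61.3])-100*Y; print("O",O)
def w(x,y):return O+x*X+y*Y
print("face",w(-136,-92),"pre",w(-138,-70))
p=w(-138,-66);go(p[0],p[1],120,-10.3);go(p[0],p[1],36,-10.3)
im=imaging.camera("top");cv2.imwrite("pics/t2.png",cv2.resize(im[150:310,140:350,::-1],None,fx=3.6,fy=3.6,interpolation=cv2.INTER_CUBIC))
im=imaging.camera("scene");cv2.imwrite("pics/s2.png",im[:,:,::-1])
E
```

```text
clock: 8.6
eef_pos: [0.6226, 0.0578, 0.0357]
ee_rot: [-0.0, 0.769, 0.64, -0.0]
ft_force: [-0.0, -0.4, -0.6]
gripper_width: 0.0725
gripper_force: 0.0
clock: 9.4
eef_pos: [0.6224, 0.0578, 0.1603]
ee_rot: [-0.0, 0.769, 0.64, -0.0]
ft_force: [0.7, -0.8, -0.5]
gripper_width: 0.0726
gripper_force: 0.0
O [604.91977849 -37.08850379]
face [ 454.66160954 -103.28882603] pre [456.6274882  -81.28575076]
tool y at -10.44 pos [622.4  57.8 160.3] shift units [-0.3257 -0.2756  0.0806] turn z units -0.0017 F [ 0.7 -0.8 -0.5] t 9.4
tool y at -10.44 pos [622.4  57.8 160.3] shift units [-0.3256 -0.2756  0.2486] turn z units -0.0017 F [ 0.7 -0.8 -0.5] t 9.4
```

View pics/s2.png

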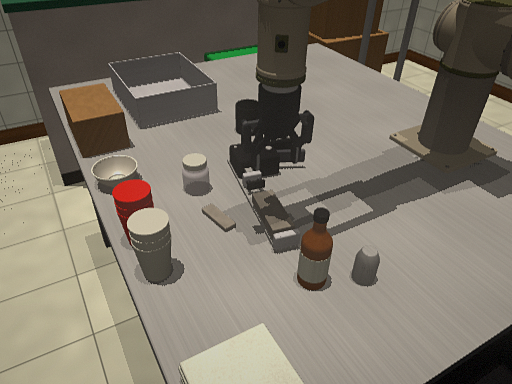

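```bash
python3 -m creep '-.027 -.023 0 0 0 -.002;-.041 -.035 0 0 0 0;-.055 -.046 0 0 0 0;-.055 -.046 0 0 0 0;-.055 -.046 0 0 0 0;-.041 -.035 .01 0 0 0;-.035 -.029 .02 0 0 0;-.017 -.016 .03 0 0 0;0 0 .05 0 0 0;0 0 .05 0 0 0;0 0 0 0 0 0;0 0 0 0 0 0' 0 40
python3 - <<'E'
from h import *
a=np.radians(79.7);Y=np.array([np.cos(a),np.sin(a)]);X=np.array([Y[1],-Y[0]]);O=np.array([604.9,-37.1])
p=O-138*X-66*Y;go(p[0],p[1],34,-10.3)
c=imaging.calibration("wrist");im=imaging.camera("wrist");cv2.imwrite("pics/w3.png",im[:,:,::-1])
np.savez("w3.npz",**c)
E
```

```text
clock: 10.7
eef_pos: [0.4566, -0.0776, 0.0799]
ee_rot: [-0.001, 0.768, 0.641, -0.001]
ft_force: [0.3, 0.2, 1.4]
gripper_width: 0.0001
gripper_force: 0.0
tool y at -10.27 pos [456.6 -77.6  79.9] shift units [0.0007 0.0017 0.0917] turn z units 0.0003 F [0.3 0.2 1.4] t 10.7
```

View pics/w3.png

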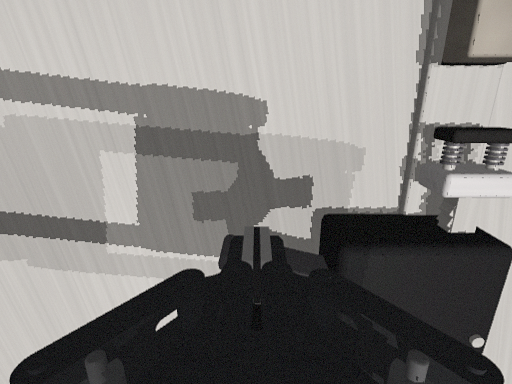

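Pad (row ~133, cols 436–512), springs and jaw block (row ~185) are visible at the right. The fingers stand beside the trigger.

```bash
python3 -m creep '0 .001 .03 0 0 0;0 0 .04 0 0 0;0 0 .02 0 0 0;0 0 0 0 0 0;0 0 0 0 0 0'
python3 -m creep '-.02 0 0 0 0 0;-.02 0 0 0 0 0;-.01 0 0 0 0 0;0 0 0 0 0 0;0 0 0 0 0 0'
python3 -m creep '-.015 0 0 0 0 0;-.015 0 0 0 0 0;-.01 0 0 0 0 0;0 0 0 0 0 0;0 0 0 0 0 0'
python3 - <<'E'
from h import *
c=imaging.calibration("wrist");im=imaging.camera("wrist");cv2.imwrite("pics/w4.png",im[:,:,::-1])
np.savez("w4.npz",**c)
a=np.radians(79.7);Y=np.array([np.cos(a),np.sin(a)]);s,p,R=tool();print("y",(p[:2]-[604.9,-37.1])@Y, s["ft_force"])
E
```

```text
clock: 11.25
eef_pos: [0.4588, -0.0781, 0.0367]
ee_rot: [0.0, 0.768, 0.641, 0.0]
ft_force: [-0.4, -0.2, -0.2]
gripper_width: -0.0001
gripper_force: 0.0
clock: 11.75
eef_pos: [0.4541, -0.1031, 0.0362]
ee_rot: [0.0, 0.768, 0.641, 0.0]
ft_force: [0.4, 1.6, 1.3]
gripper_width: -0.0001
gripper_force: 0.9
clock: 12.25
eef_pos: [0.4503, -0.122, 0.0359]
ee_rot: [-0.0, 0.768, 0.641, 0.0]
ft_force: [0.5, 4.5, 2.1]
gripper_width: -0.0001
gripper_force: 2.2
y -111.16394984667303 [-0.44114635  5.15349948  3.29550745]
```

View pics/w4.png

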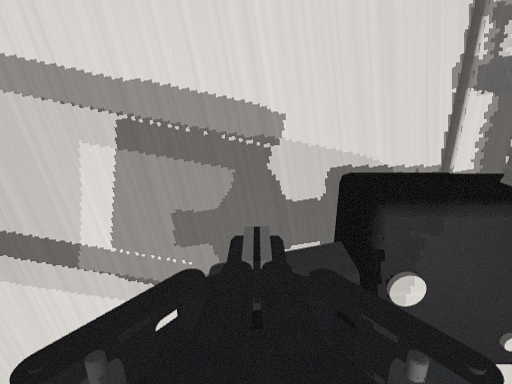

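The jaw has left the wrist view at this height. I'll use intensity profiles from the top camera along the holder axis, plus the force.

```bash
cat >> h.py <<'E'
Ya=np.radians(79.7);Y=np.array([np.cos(Ya),np.sin(Ya)]);X=np.array([Y[1],-Y[0]]);O=np.array([604.9,-37.1])
def prof(cam,z,xs,y0=-60,y1=70,step=2):
    c=imaging.calibration(cam);g=cv2.cvtColor(imaging.camera(cam),cv2.COLOR_RGB2GRAY).astype(np.float32)
    ys=np.arange(y0,y1,step);acc=[]
    for x in xs:
        P=O+x*X+ys[:,None]*Y; uv=proj(c,np.c_[P/1000,np.full(len(ys),z)]).astype(np.float32)
        acc.append(cv2.remap(g,uv[None,:,0],uv[None,:,1],cv2.INTER_LINEAR)[0])
    return ys,np.mean(acc,0)
def st():
    s,p,R=tool();print("xy holder",((p[:2]-O)@X).round(1),((p[:2]-O)@Y).round(1),"z",p[2].round(1),"F_y",round(float(np.array(s["ft_force"][:2])@Y),2),"t",s["clock"])
E
python3 -m creep '-.006 0 0 0 0 0;0 0 0 0 0 0'
python3 - <<'E'
from h import *
st()
for cam,z,xs in(("top",.044,(-8,0,8)),("scene",.044,(8,14,18))):
    y,v=prof(cam,z,xs);print(cam," ".join(f"{a}:{int(b)}" for a,b in zip(y,v)))
E
python3 -m creep '.03 0 0 0 0 0;.03 0 0 0 0 0;.02 0 0 0 0 0;0 0 0 0 0 0;0 0 0 0 0 0'
python3 - <<'E'
from h import *
st()
for cam,z,xs in(("top",.044,(-8,0,8)),("scene",.044,(8,14,18))):
    y,v=prof(cam,z,xs);print(cam," ".join(f"{a}:{int(b)}" for a,b in zip(y,v)))
E
```

```text
clock: 12.5
eef_pos: [0.4501, -0.1245, 0.0359]
ee_rot: [-0.0, 0.767, 0.641, 0.001]
ft_force: [1.8, 7.7, 1.8]
gripper_width: -0.0001
gripper_force: 3.7
xy holder -136.7 -113.7 z 35.9 F_y 7.91 t 12.5
top -60:187 -58:187 -56:187 -54:187 -52:188 -50:187 -48:186 -46:187 -44:188 -42:188 -40:185 -38:184 -36:183 -34:181 -32:175 -30:172 -28:181 -26:193 -24:201 -22:203 -20:200 -18:192 -16:176 -14:158 -12:147 -10:143 -8:143 -6:142 -4:140 -2:139 0:133 2:115 4:89 6:60 8:61 10:88 12:135 14:169 16:189 18:197 20:198 22:198 24:197 26:192 28:173 30:147 32:120 34:118 36:122 38:127 40:128 42:129 44:129 46:129 48:128 50:128 52:127 54:126 56:125 58:124 60:124 62:125 64:127 66:127 68:127
scene -60:78 -58:78 -56:78 -54:82 -52:85 -50:85 -48:82 -46:83 -44:84 -42:84 -40:81 -38:79 -36:76 -34:99 -32:144 -30:168 -28:175 -26:178 -24:177 -22:174 -20:164 -18:142 -16:113 -14:88 -12:75 -10:70 -8:72 -6:74 -4:71 -2:68 0:66 2:64 4:58 6:52 8:48 10:44 12:43 14:42 16:40 18:39 20:39 22:40 24:39 26:37 28:36 30:39 32:67 34:100 36:113 38:119 40:119 42:118 44:116 46:114 48:114 50:114 52:113 54:113 56:114 58:114 60:114 62:115 64:
[... 435 characters left out ...]
6:145 -4:141 -2:139 0:132 2:113 4:86 6:59 8:63 10:93 12:140 14:173 16:190 18:196 20:197 22:197 24:196 26:193 28:173 30:148 32:120 34:118 36:122 38:127 40:128 42:128 44:129 46:129 48:128 50:127 52:126 54:125 56:124 58:123 60:124 62:126 64:127 66:127 68:127
scene -60:78 -58:77 -56:78 -54:82 -52:85 -50:86 -48:84 -46:85 -44:84 -42:84 -40:82 -38:80 -36:79 -34:101 -32:146 -30:170 -28:177 -26:180 -24:178 -22:175 -20:163 -18:141 -16:113 -14:89 -12:76 -10:71 -8:73 -6:75 -4:73 -2:70 0:65 2:62 4:58 6:53 8:48 10:44 12:43 14:41 16:40 18:40 20:40 22:39 24:38 26:38 28:36 30:39 32:68 34:101 36:114 38:119 40:119 42:118 44:117 46:116 48:115 50:114 52:113 54:114 56:115 58:116 60:116 62:116 64:117 66:117 68:116
```

Pad front is now at y≈9 and the stone's rear at y≈31. Second pump.

```bash
python3 -m creep '-.02 0 0 0 0 0;-.02 0 0 0 0 0;-.02 0 0 0 0 0;-.016 0 0 0 0 0;0 0 0 0 0 0;0 0 0 0 0 0'
python3 -m creep '.03 0 0 0 0 0;.03 0 0 0 0 0;.016 0 0 0 0 0;0 0 0 0 0 0;0 0 0 0 0 0'
python3 - <<'E'
from h import *
st()
y,v=prof("top",.044,(-8,0,8),-20,80);print(" ".join(f"{a}:{int(b)}" for a,b in zip(y,v)))
y,v=prof("top",.044,(-8,0,8),150,190);print(" ".join(f"{a}:{int(b)}" for a,b in zip(y,v)))
E
```

```text
clock: 13.8
eef_pos: [0.4493, -0.1238, 0.0355]
ee_rot: [-0.001, 0.768, 0.641, -0.0]
ft_force: [0.0, 4.0, -0.4]
gripper_width: 0.0001
gripper_force: 2.3
clock: 14.3
eef_pos: [0.4567, -0.0864, 0.0358]
ee_rot: [0.0, 0.767, 0.641, -0.0]
ft_force: [-0.8, 0.2, -0.3]
gripper_width: 0.0004
gripper_force: 0.0
xy holder -137.0 -75.0 z 35.8 F_y 0.02 t 14.3
-20:182 -18:181 -16:178 -14:175 -12:182 -10:192 -8:200 -6:202 -4:200 -2:192 0:173 2:158 4:146 6:143 8:144 10:145 12:145 14:144 16:137 18:120 20:90 22:63 24:51 26:70 28:93 30:105 32:107 34:115 36:122 38:127 40:129 42:129 44:129 46:129 48:128 50:127 52:126 54:125 56:124 58:124 60:125 62:126 64:126 66:126 68:127 70:127 72:126 74:124 76:124 78:123
150:125 152:126 154:126 156:127 158:125 160:117 162:104 164:88 166:86 168:100 170:139 172:171 174:193 176:200 178:202 180:199 182:190 184:175 186:162 188:156
```

```bash
python3 -m creep '-.02 0 0 0 0 0;-.02 0 0 0 0 0;-.012 0 0 0 0 0;0 0 0 0 0 0' | grep -E 'pos|ft'
python3 -m creep '-.008 0 0 0 0 0;0 0 0 0 0 0;0 0 0 0 0 0' | grep -E 'pos|ft'
python3 -m creep '-.008 0 0 0 0 0;0 0 0 0 0 0;0 0 0 0 0 0' | grep -E 'pos|ft'
python3 -m creep '-.006 0 0 0 0 0;0 0 0 0 0 0;0 0 0 0 0 0' | grep -E 'pos|ft'
python3 - <<'E'
from h import *
st()
y,v=prof("top",.044,(-8,0,8),-10,80);print(" ".join(f"{a}:{int(b)}" for a,b in zip(y,v)))
y,v=prof("top",.044,(-8,0,8),150,190);print(" ".join(f"{a}:{int(b)}" for a,b in zip(y,v)))
E
```

```text
eef_pos: [0.4512, -0.1122, 0.0354]
ft_force: [-2.7, 3.5, 0.7]
eef_pos: [0.4506, -0.1152, 0.0353]
ft_force: [-2.4, 5.3, 1.2]
eef_pos: [0.45, -0.1191, 0.0354]
ft_force: [-2.0, 5.8, 0.3]
eef_pos: [0.4497, -0.1219, 0.0354]
ft_force: [-1.4, 6.5, 0.5]
xy holder -137.6 -111.1 z 35.4 F_y 6.13 t 15.7
-10:188 -8:185 -6:181 -4:178 -2:173 0:170 2:177 4:189 6:198 8:202 10:201 12:196 14:178 16:159 18:145 20:145 22:147 24:148 26:145 28:130 30:105 32:74 34:51 36:45 38:59 40:88 42:110 44:123 46:128 48:129 50:129 52:129 54:128 56:127 58:126 60:125 62:125 64:123 66:123 68:124 70:125 72:126 74:126 76:126 78:125
150:121 152:122 154:123 156:124 158:126 160:126 162:127 164:127 166:128 168:133 170:153 172:176 174:194 176:201 178:202 180:199 182:191 184:175 186:162 188:156
```

Pad is in by about 2 mm and the stone is at the stop. I release and do a final careful squeeze.

```bash
python3 -m creep '.03 0 0 0 0 0;.03 0 0 0 0 0;.014 0 0 0 0 0;0 0 0 0 0 0;0 0 0 0 0 0' | grep -E 'pos|ft'
python3 -m creep '-.016 0 0 0 0 0;-.014 0 0 0 0 0;0 0 0 0 0 0;0 0 0 0 0 0' | grep -E 'pos|ft'
python3 -m creep '-.008 0 0 0 0 0;0 0 0 0 0 0;0 0 0 0 0 0' | grep -E 'pos|ft'
python3 -m creep '-.008 0 0 0 0 0;0 0 0 0 0 0;0 0 0 0 0 0' | grep -E 'pos|ft'
python3 - <<'E'
from h import *
st()
y,v=prof("top",.044,(-8,0,8),-10,50);print(" ".join(f"{a}:{int(b)}" for a,b in zip(y,v)))
E
```

```text
eef_pos: [0.4568, -0.0864, 0.0358]
ft_force: [-0.1, -0.3, -0.8]
eef_pos: [0.4534, -0.1008, 0.0355]
ft_force: [-1.4, 6.2, 1.3]
eef_pos: [0.4524, -0.104, 0.0354]
ft_force: [-2.3, 9.1, 3.7]
eef_pos: [0.4514, -0.1077, 0.0353]
ft_force: [-3.6, 11.2, 5.3]
xy holder -138.4 -96.9 z 35.3 F_y 10.34 t 17.3
-10:190 -8:189 -6:188 -4:188 -2:188 0:185 2:180 4:173 6:165 8:171 10:183 12:196 14:200 16:201 18:198 20:184 22:165 24:149 26:142 28:128 30:105 32:75 34:52 36:44 38:56 40:86 42:108 44:122 46:127 48:129
```

```bash
python3 -m creep '0 0 0 0 0 0;0 0 0 0 0 0;0 0 0 0 0 0;0 0 0 0 0 0;0 0 0 0 0 0' | grep -E 'pos|ft'
python3 - <<'E'
from h import *
st()
y,v=prof("top",.044,(-8,0,8),14,40);print(" ".join(f"{a}:{int(b)}" for a,b in zip(y,v)))
im=imaging.camera("top");cv2.imwrite("pics/t5.png",cv2.resize(im[150:310,140:350,::-1],None,fx=3.6,fy=3.6,interpolation=cv2.INTER_CUBIC))
E
```

```text
eef_pos: [0.4515, -0.1076, 0.0353]
ft_force: [-3.8, 10.7, 4.9]
xy holder -138.3 -96.8 z 35.3 F_y 9.8 t 17.85
14:201 16:201 18:197 20:184 22:165 24:149 26:142 28:128 30:105 32:75 34:52 36:45 38:58
```

View pics/t5.png

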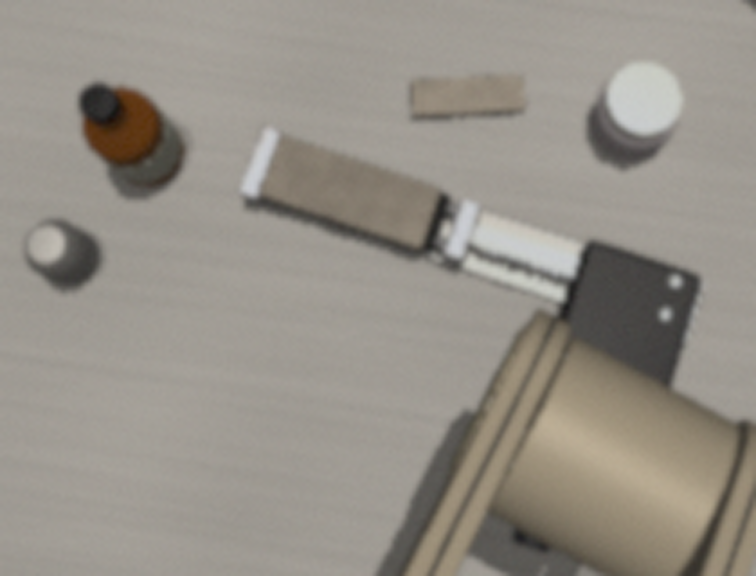

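The stone lies against the stop (crop 265,165), pressed by the pad at (440,222), with the gap about half closed. Everything else is where it was and the force is steady at about 10 N, so I hand in.

```bash
python3 -c "from cell import ctrl;print(ctrl.close_job())"
```

```text
the job is handed in; nothing more can be done
None
```

I handed the job in with the stone flat on the bed against the end stop, the pad pushed in about 8 mm by my camera and force estimates, and the trigger still held at about 10 N; the system gave no verdict.

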